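# Put a cream pot away in the child-proof worktop cupboard

## Robot

A 7-joint arm with a two-finger parallel gripper is mounted at the origin on a cart in front of the work surface, level with it; the furniture and walls round the work are solid. World frame = base frame: x ahead of the robot, y to its left, z up, the work surface at z = 0. Lengths are in m, angles in rad, forces in N, time in s.
With the tool pointing down it reaches from about 0.4 to 0.85 m from the base axis. Payload 10.4 kg.
Tool frame: the origin (TCP) lies at the very end of the fingers, on their centre line; the grasp point (between the pads) lies 19 mm behind it (r.tcp_to_grasp is the z of the grasp point in the tool frame, in m); z points along the fingers, y is the line along which they close (so a half turn about z gives the same grasp; the last joint's range is limited). The gripper opens to 85 mm and grips with 20 to 120 N. Pads are 22 mm wide; open, the fingers measure 114 mm over their backs; the gripper's body (76 mm by 85 mm) begins 54 mm behind the grasp point. The pads swing forward as they close: fully open they stand 13 mm farther back than shut.
Start: joints at [-1.342, 0.332, -0.065, 1.46, 0.022, 1.35, -0.088], TCP at [0.156, 0.605, 0.231] pointing down, gripper open.
Joint ranges: [-2.6, 2.6], [-0.5, 2.12], [-1.47, 1.34], [0.16, 2.42], [-1.27, 4.41], [0.06, 2.06], [-2.6, 2.6]. Speed limits (rad/s): [2.22, 2.22, 2.79, 2.79, 3.14, 3.14, 3.14].

## Interface

Orientations are given as [roll, pitch, yaw] about the fixed x, y, z axes, in that order (R = Rz(yaw) Ry(pitch) Rx(roll)).
In Python, from station import r gives the robot as it stands.
- The arm moves only by the tool apply_moves, never from a script. Its argument "commands" is a list of rows, each a list of 7 numbers: the finger opening in m, from 0 to 0.0854, then the shift along the tool's x, y, z in m, then the turn, a rotation vector about the tool's x, y, z in rad. In form: [[fingers, x, y, z, wx, wy, wz], ...]. A call has 1 to 12 rows; each row shifts and turns the commanded pose from where the row before left it, along the tool's axes as they then stand; what a row does not reach is not made up. A row lasts 1/10 s, in which the tool goes at most 50 mm and 8.59 degrees, less where a joint would pass 70% of its speed; a pose out of reach is approached as far as the arm can. A call with a gripper value outside its range is refused whole. The fingers move at their own pace and stop on an object; "force" is the grip in N (left out, the last holds). Time passes only in rows, so rows that do not move let the fingers close. It gives the time, the measured TCP pose, the force, the opening and the grip force at its end, in the units of the state.
- r.get_obs(): the state, without advancing time (a new reading comes with each control period).
- r.snapshot(name): name is "side" or "top" or "wrist"; returns the picture (400x640x3 uint8, red, green, blue); there is no depth.
- r.calibration(name): a dict with "intrinsics" (3x3 intrinsics, pixels), "extrinsics" (4x4, takes a point from camera to world coordinates); the wrist camera has in their place "T_tool_cam" (4x4, takes a point from camera to tool coordinates, whose origin is the TCP and whose axes are the flange's). Camera axes: x right, y down, z forward; pixel columns grow to the right and rows downward; lengths in m; the calibration is good to about 2 mm. A picture is of the moment at which its call begins: read the wrist's pose just before it. calibration takes no time and is no camera call.
- r.finish_job(): hands the job in; it is judged then, once.
The state is a dict: "t": time; "joint_pos": joint angles; "joint_vel": joint speeds; "joint_torque": joint torques, N m; "ee_pos": TCP position; "tcp_rot": TCP orientation; "contact_force": force on the tool from outside, world axes, zero at the start; "ft_torque": the same for the moment, N m; "width": finger opening in m; "grasp_force": force on a finger pad.
Only numpy, scipy, OpenCV 4.12 (cv2) and the standard library are available. Lean on these libraries where they do the work, as an engineer would, in place of code of your own. Each camera call takes 0.05 s, during which the arm holds its last target. There are 200 camera calls.

## Task

Put the smaller, lower one of the two round pots away in the child-proof cupboard. Its door opens only a few fingers' breadth before a hidden sprung catch stops it: reach into the gap from above, press the catch down and pull the door on past it until it stands wide open, at about a right angle. Then stand the pot upright in the cupboard, wholly behind the doorway, knock nothing over, and leave the door wide open because more things are to follow.

Things in the scene. Friction and masses are not known exactly. Their poses are not given: they have to be found in the camera images.
- doorway (a point): Middle of the foot of the front plane of a light wooden worktop cupboard (200 deep x 280 wide x 180 high), at worktop level; x points into the cupboard, y to its left, z up; fixed. No floor: things stand on the worktop inside. Opening 228 wide, 146 high under the top rail, which is 14 deep from the front plane. Two spice jars stand fast inside at the back, fronts 130 behind the front plane.
- cupboard_door (a joint): Door angle, rad: 0 shut, grows as the left edge swings towards the robot, at most 1.75. Hinged upright at the right edge; 276 wide, 16 thick, from 4 to 180 above the worktop; stays where left (light friction). The catch stops it at about 0.23 (gap at the catch then about 48 between door back and cupboard front); pulling harder does not help.
- door_hinge (a point): Point on the door's hinge axis at the door's top edge (180 above the worktop), in the plane of the door's back face. Axes turn with the door: y runs along the door from the hinge to its free edge, x through the door to its back (into the cupboard when shut), z up.
- door_handle (a point): Point on the centre line of the door's vertical steel bar handle, 40 below the door's top edge. Bar 11 thick, 100 long, its top end 15 below the door's top edge; centre line 35 in front of the door's front face, 255 from the hinge. Axes as door_hinge, turning with the door.
- safety_catch (a joint): Catch angle, rad: 0 at rest (up), 0.30 fully down. A tooth at the arm's end hooks behind the cupboard's top rail; it is clear of the rail from about 0.18 on. It springs back up by itself.
- catch_pad (a point): Top of the thumb pad (20 x 26) of the white catch arm, which is pivoted on the door's back 205 from the hinge and points 80 back from it. Pad 30 from the door's back, 37 below its top edge; hidden when shut, reached from above through the gap. Pressed down 4 it frees the tooth, 7 is the stop (3 to 6 N). Arm and door move together: a finger keeping it down can pull the door by its back.
- pot_1_center (a point): Centre (half-way up) of the pot to put away: the smaller and lower of two round cream pots on the worktop, 62 diameter, 35 high, white with a tan lid, about 120 g; upright at the start. z is its own axis.
- pot_2: The other round pot, to be left: 69 diameter, 41 high, white with a grey lid and a blue band; origin under its centre.
- mug_2: Dotted mug with handle, 93 high; origin under its centre.
- egg_cup_1: Egg cup, 52 diameter, 58 high; origin under its centre.
- tin_1: Round tin with white lid, 75 diameter, 66 high; origin under its centre.

How it is judged:
By the outcome, as a careful person would: the job done as asked, in the order asked, and still so for the second after the job is handed in, with the robot touching nothing.
It also fails if it takes over 70 s, if anything falls off the work surface, if the arm or the gripper's body presses on something with over 40 N, if the wrist force passes 120 N, or if a joint passes its speed limit or range.

## Working session

There is one attempt and no reset: what is moved stays moved. The work goes in short steps, Python scripts to look and compute and a tool call to move; the robot and the scene stay as the last step left them, time stands still between calls to the robot, and variables do not carry over. Pictures are saved under pics/ and viewed, at most 10 in all, crops included, and the job is handed in when it is done.

Besides the shell and the picture viewer there is one more tool, called after "Call:" as name(argument=value, ...), one argument or row to a line, values as JSON. apply_moves: Moves the arm, as the interface text tells. Its arguments: {"type":"object","properties":{"commands":{"type":"array","items":{"type":"array","items":{"type":"number"}}},"force":{"type":"number"}},"required":["commands"]}

```bash
mkdir -p pics; ls; python3 - <<'E'
from station import r
import cv2,numpy as np
o=r.get_obs();print({k:np.round(v,3) for k,v in o.items()}, r.tcp_to_grasp)
a=r.snapshot("top");b=r.snapshot("side")
for n,i in(("top",a),("side",b)):
    cv2.imwrite(f"pics/{n}0.png",i[:,:,::-1]);c=r.calibration(n);print(n,np.round(c["intrinsics"],1).tolist(),np.round(c["extrinsics"],3).tolist())
print(np.round(r.calibration("wrist")["T_tool_cam"],3).tolist())
cv2.imwrite("pics/both0.png",np.vstack([a,b])[:,:,::-1][:, :])
E
```

```text
pics
{'t': np.float64(0.0), 'joint_pos': array([-1.342,  0.333, -0.065,  1.461,  0.022,  1.35 , -0.088]), 'joint_vel': array([ 0.   ,  0.   ,  0.001,  0.   ,  0.002,  0.   , -0.001]), 'joint_torque': array([-1.0000e-03, -6.2544e+01,  4.9000e-02, -3.9160e+01,  1.6000e-02,
        1.0000e-02, -0.0000e+00]), 'ee_pos': array([0.156, 0.605, 0.231]), 'tcp_rot': array([-3.14,  0.  ,  2.89]), 'contact_force': array([-0.254,  0.6  ,  0.744]), 'ft_torque': array([ 0.045, -0.002,  0.019]), 'grasp_force': np.float64(0.0), 'width': np.float64(0.085)} -0.0187
top [[450.0, 0.0, 322.1], [0.0, 450.0, 195.9], [0.0, 0.0, 1.0]] [[-0.157, -0.966, 0.205, 0.398], [-0.988, 0.153, -0.037, -0.063], [0.005, -0.208, -0.978, 1.089], [0.0, 0.0, 0.0, 1.0]]
side [[467.0, 0.0, 320.3], [0.0, 467.0, 202.3], [0.0, 0.0, 1.0]] [[-0.927, -0.32, 0.194, 0.4], [-0.374, 0.771, -0.515, 0.464], [0.015, -0.55, -0.835, 1.04], [0.0, 0.0, 0.0, 1.0]]
[[0.001, -0.958, -0.286, 0.074], [1.0, 0.0, 0.001, -0.001], [-0.001, -0.286, 0.958, -0.142], [0.0, 0.0, 0.0, 1.0]]
```

View pics/top0.png

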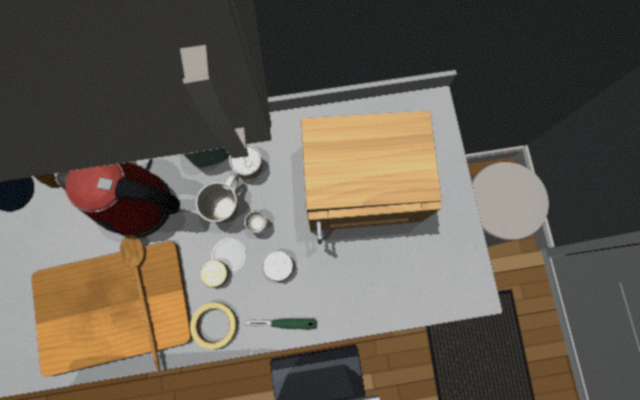

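View pics/side0.png

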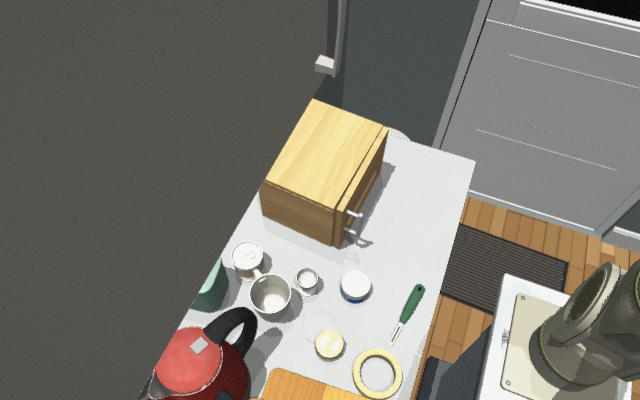

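The top view shows the cupboard with its top at (302–438, 112–215), the handle at (320,232), the tan-lid pot at (214,273) and the grey-lid pot at (278,266). In the side view the tan pot is at (329,344), and the handle bar near (352,213)–(352,233).

```bash
cat > h.py <<'E'
import numpy as np,cv2
from station import r
from scipy.spatial.transform import Rotation as Ro
def cam(n,obs=None):
    c=r.calibration(n)
    if n=="wrist":
        T=np.eye(4);T[:3,:3]=Ro.from_euler("xyz",obs["tcp_rot"]).as_matrix();T[:3,3]=obs["ee_pos"];return c["intrinsics"],T@c["T_tool_cam"]
    return c["intrinsics"],c["extrinsics"]
def ray(C,uv):
    K,E=C;d=E[:3,:3]@np.linalg.solve(K,[uv[0],uv[1],1.]);return E[:3,3],d/np.linalg.norm(d)
def onz(C,uv,z):
    o,d=ray(C,uv);return o+d*(z-o[2])/d[2]
def tri(C1,u1,C2,u2):
    (o1,d1),(o2,d2)=ray(C1,u1),ray(C2,u2)
    s=np.linalg.lstsq(np.c_[d1,-d2],o2-o1,rcond=None)[0];a,b=o1+s[0]*d1,o2+s[1]*d2
    return (a+b)/2,np.linalg.norm(a-b)
def proj(C,p):
    K,E=C;q=K@(E[:3,:3].T@(np.asarray(p)-E[:3,3]));return q[:2]/q[2]
E
python3 - <<'E'
import cv2,numpy as np
t=cv2.imread("pics/top0.png");s=cv2.imread("pics/side0.png")
a=cv2.resize(t[100:290,190:450],None,fx=3,fy=3,interpolation=2)[:570,:780]
b=cv2.resize(s[95:365,255:400],None,fx=2.2,fy=2.2,interpolation=2)
cv2.imwrite("pics/ta.png",a);cv2.imwrite("pics/sb.png",b);print(b.shape)
E
```

```text
(594, 319, 3)
```

View pics/ta.png

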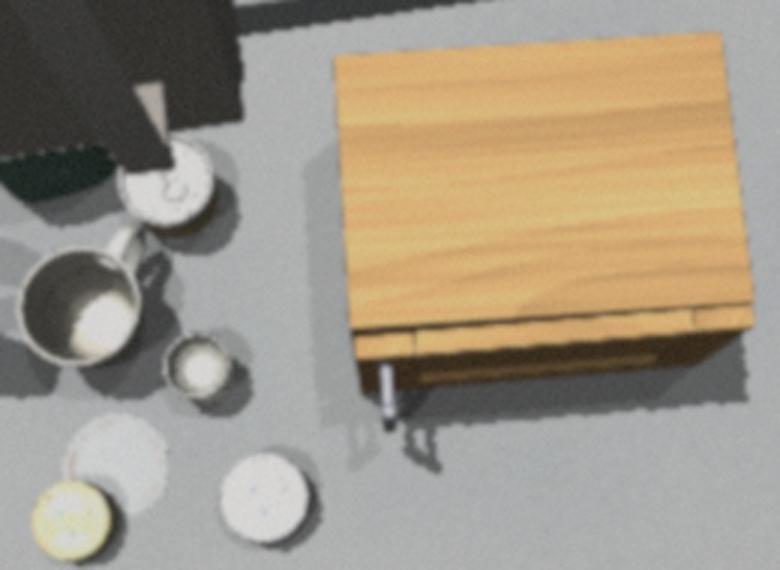

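View pics/sb.png

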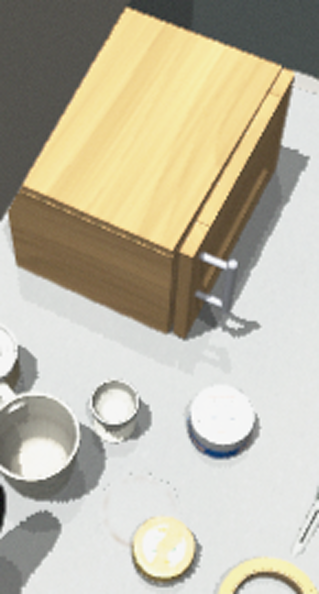

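```bash
python3 - <<'E'
from h import *
T,S=cam("top"),cam("side")
f=lambda x,y:(190+(x-1)/3,100+(y-1)/3)
g=lambda x,y:(255+(x-.6)/2.2,95+(y-.6)/2.2)
for n,p,q in [("backleft",(334,58),(22,190)),("backright",(720,33),(127,8)),("frontleft",(350,328),(175,252)),("frontright",(752,303),(283,66)),
 ("doorFL",(357,360),(190,254)),("doorFR",(752,328),(294,72)),]:
    a=onz(T,f(*p),.18);b=onz(S,g(*q),.18);t,e=tri(T,f(*p),S,g(*q));print(n,a.round(3),b.round(3),t.round(3),e.round(4))
print("handle top (post end)",onz(T,f(387,368),.165),onz(T,f(389,425),.165),onz(S,g(233,264),.165))
t=cv2.imread("pics/top0.png");s=cv2.imread("pics/side0.png")
for im,C,(x0,x1,y0,y1) in((t,T,(195,235,255,290)),(s,S,(310,348,325,362))):
    h=cv2.cvtColor(im,cv2.COLOR_BGR2HSV);m=((h[...,1]>55)&(h[...,2]>120)).astype(np.uint8)
    mm=np.zeros_like(m);mm[y0:y1,x0:x1]=m[y0:y1,x0:x1]
    c=max(cv2.findContours(mm,0,2)[0],key=cv2.contourArea);(u,v),rd=cv2.minEnclosingCircle(c)
    print("pot",(u,v),rd,onz(C,(u,v),.033),"diam",2*rd/450*1.05)
for n,p,z in [("pot2",(265,498),.041),("egg",(197,367),.058),("mug",(80,305),.093),("tin",(166,182),.066)]:
    print(n,onz(T,f(*p),z).round(3))
E
```

```text
backleft [ 0.762 -0.079  0.18 ] [ 0.738 -0.071  0.18 ] [ 0.753 -0.079  0.172] 0.0227
backright [ 0.738 -0.356  0.18 ] [ 0.739 -0.357  0.18 ] [ 0.738 -0.355  0.182] 0.0009
frontleft [ 0.567 -0.061  0.18 ] [ 0.565 -0.061  0.18 ] [ 0.566 -0.061  0.181] 0.0018
frontright [ 0.541 -0.337  0.18 ] [ 0.542 -0.34   0.18 ] [ 0.54  -0.335  0.186] 0.0008
doorFL [ 0.544 -0.062  0.18 ] [ 0.55  -0.065  0.18 ] [ 0.547 -0.062  0.184] 0.0061
doorFR [ 0.524 -0.333  0.18 ] [ 0.527 -0.337  0.18 ] [ 0.525 -0.331  0.185] 0.0036
handle top (post end) [ 0.53779092 -0.08179959  0.165     ] [ 0.49861395 -0.07700981  0.165     ] [ 0.50884936 -0.07919569  0.165     ]
pot (203.5, 280.5) 2.12142014503479 [0.46554558 0.19870978 0.033     ] diam 0.00989996067682902
pot (329.3928527832031, 345.3214416503906) 14.578977584838867 [0.47829871 0.17713553 0.033     ] diam 0.06803522872924805
pot2 [0.472 0.024 0.041]
egg [0.578 0.061 0.058]
mug [0.632 0.137 0.093]
tin [0.726 0.065 0.066]
```

Call:
apply_moves(
  commands=[
    [0.085, -0.0257, -0.0286, -0.003, 0, 0, 0],
    [0.085, -0.0257, -0.0286, -0.003, 0, 0, 0],
    [0.085, -0.0257, -0.0286, -0.003, 0, 0, 0],
    [0.085, -0.0257, -0.0286, -0.003, 0, 0, 0],
    [0.085, -0.0257, -0.0286, -0.003, 0, 0, 0],
    [0.085, -0.0257, -0.0286, -0.003, 0, 0, 0],
    [0.085, -0.0257, -0.0286, -0.003, 0, 0, 0],
    [0.085, -0.0257, -0.0286, -0.003, 0, 0, 0],
    [0.085, -0.0257, -0.0286, -0.003, 0, 0, 0],
    [0.085, -0.0257, -0.0286, -0.003, 0, 0, 0],
  ],
)

```text
t: 1.1
ee_pos: [0.3337, 0.2627, 0.2613]
tcp_rot: [3.142, -0.0, 2.89]
contact_force: [0.0, 0.8, -0.5]
width: 0.0848
grasp_force: 0.0
```

Call:
apply_moves(
  commands=[
    [0.085, -0.0225, -0.0313, 0, 0, 0, 0],
    [0.085, -0.0225, -0.0313, 0, 0, 0, 0],
    [0.085, -0.0225, -0.0313, 0, 0, 0, 0],
    [0.085, -0.0225, -0.0313, 0, 0, 0, 0],
    [0.085, -0.0225, -0.0313, 0, 0, 0, 0],
    [0.085, -0.0225, -0.0313, 0, 0, 0, 0],
    [0.085, -0.0225, -0.0313, 0, 0, 0, 0],
    [0.085, -0.0225, -0.0313, 0, 0, 0, 0],
    [0.085, -0.0225, -0.0313, 0, 0, 0, 0],
    [0.085, 0, 0, 0, 0, 0, -0.08],
    [0.085, 0, 0, 0, 0, 0, -0.08],
  ],
)

```text
t: 2.2
ee_pos: [0.4592, -0.0602, 0.261]
tcp_rot: [-3.141, -0.001, 3.05]
contact_force: [0.3, 1.1, -0.2]
width: 0.0851
grasp_force: 0.0
```

```bash
python3 - <<'E'
from h import *
o=r.get_obs();im=r.snapshot("wrist");C=cam("wrist",o)
print(o["ee_pos"],o["tcp_rot"],o["joint_pos"].round(2))
cv2.imwrite("pics/w1.png",im[:,:,::-1])
import json;json.dump([C[0].tolist(),C[1].tolist()],open("w1.json","w"))
for p in ((.512,-.078,.165),(.566,-.061,.18),(.513,-.078,.065)):print(proj(C,p))
T=cam("top");print("pot",onz(T,(213.7,273.3),.035))
E
```

```text
[ 0.45918406 -0.06022163  0.26098916] [-3.14127625e+00 -6.32877267e-04  3.05027074e+00] [-0.72 -0.1   0.71  1.85  0.07  1.37  1.46]
[302.49757982 266.57180257]
[328.80244855 331.87443135]
[306.57508431 224.52489   ]
pot [0.47799713 0.1733035  0.035     ]
```

View pics/w1.png

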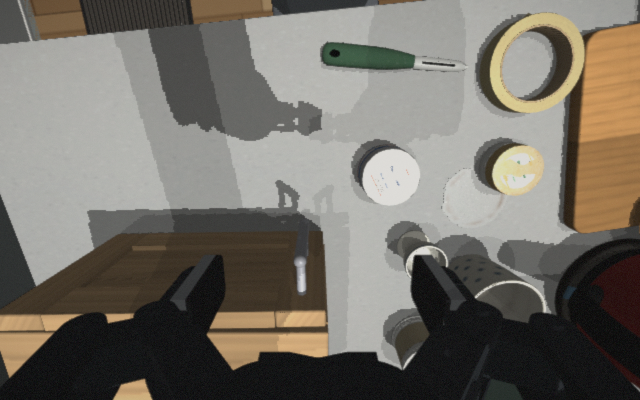

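The wrist picture shows the handle bar from (303,225) at the bottom to its top at about (300,260), the door's top front-left corner at (326,312), the tan pot at (517,169) and the grey one at (391,177).

```bash
python3 - <<'E'
from h import *;import json
C=[np.array(a) for a in json.load(open("w1.json"))]
print(C[0][0,0],onz(C,(300,260),.165),onz(C,(326.5,311),.18),onz(C,(327,327),.18),onz(C,(517,169),.035))
im=cv2.imread("pics/w1.png");h=cv2.cvtColor(im,cv2.COLOR_BGR2HSV)[130:210,480:556];m=((h[...,1]>50)&(h[...,2]>110)).astype(np.uint8)
c=max(cv2.findContours(m,0,2)[0],key=cv2.contourArea);(u,v),rd=cv2.minEnclosingCircle(c);u+=480;v+=130;print(u,v,rd,onz(C,(u,v),.035))
cv2.imwrite("pics/w1c.png",cv2.resize(im[200:350,260:360],None,fx=4,fy=4))
E
```

```text
319.4979342293757 [ 0.50582835 -0.07942268  0.165     ] [ 0.54572567 -0.06123949  0.18      ] [ 0.56109079 -0.06209755  0.18      ] [0.47768455 0.17161617 0.035     ]
517.5 170.0 27.95094871520996 [0.47893703 0.17230174 0.035     ]
```

View pics/w1c.png

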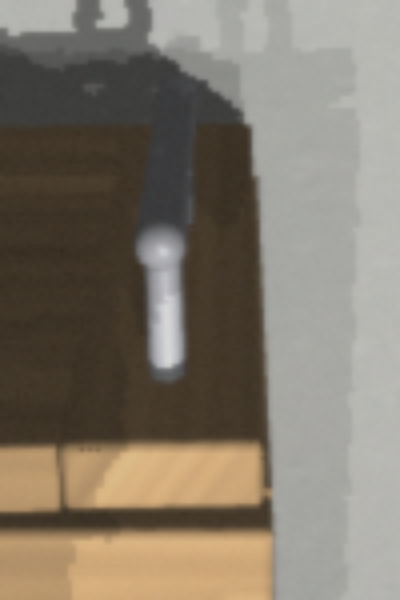

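Call:
apply_moves(
  commands=[
    [0.05, -0.025, -0.0072, 0, 0, 0, 0],
    [0.05, -0.0255, -0.0072, 0, 0, 0, 0],
    [0.05, 0, 0, 0.035, 0, 0, 0],
    [0.05, 0, 0, 0.035, 0, 0, 0],
    [0.05, 0, 0, 0.035, 0, 0, 0],
    [0.05, 0, 0, 0.03, 0, 0, 0],
    [0.0, 0, 0, 0, 0, 0, 0],
    [0.0, 0, 0, 0, 0, 0, 0],
    [0.0, 0, 0, 0, 0, 0, 0],
    [0.0, 0, 0, 0, 0, 0, 0],
    [0.0, 0, 0, 0, 0, 0, 0],
  ],
  force=40,
)

```text
t: 3.35
ee_pos: [0.509, -0.0799, 0.1279]
tcp_rot: [-3.14, 0.003, 3.048]
contact_force: [1.5, -8.6, -6.2]
width: 0.0096
grasp_force: 39.0
```

Call:
apply_moves(
  commands=[
    [0.0, 0.0077, -0.0015, 0, 0, 0, -0.03],
    [0.0, 0.0077, -0.0015, 0, 0, 0, -0.03],
    [0.0, 0.0077, -0.0015, 0, 0, 0, -0.03],
    [0.0, 0.0077, -0.0015, 0, 0, 0, -0.03],
    [0.0, 0.0077, -0.0015, 0, 0, 0, -0.03],
    [0.0, 0.0077, -0.0015, 0, 0, 0, -0.03],
    [0.0, 0, 0, 0, 0, 0, 0],
  ],
)

```text
t: 4.05
ee_pos: [0.4624, -0.0902, 0.1279]
tcp_rot: [-3.138, 0.004, -3.056]
contact_force: [5.2, -16.1, -11.2]
width: 0.0097
grasp_force: 39.5
```

Call:
apply_moves(
  commands=[
    [0.0, 0.005, -0.001, 0, 0, 0, -0.02],
    [0.0, 0.005, -0.001, 0, 0, 0, -0.02],
    [0.0, 0.004, 0, 0, 0, 0, -0.01],
    [0.0, 0, 0, 0, 0, 0, 0],
  ],
)

```text
t: 4.45
ee_pos: [0.4533, -0.0931, 0.1288]
tcp_rot: [-3.135, 0.013, -3.006]
contact_force: [26.4, -16.1, -25.1]
width: 0.0096
grasp_force: 39.2
```

Call:
apply_moves(
  commands=[
    [0.05, -0.002, 0, 0, 0, 0, 0],
    [0.05, 0, 0, 0, 0, 0, 0],
    [0.05, 0, 0, 0, 0, 0, 0],
    [0.05, 0, 0, -0.03, 0, 0, 0],
    [0.05, 0, 0, -0.04, 0, 0, 0],
    [0.05, 0, 0, -0.04, 0, 0, 0],
    [0.05, 0, 0, -0.04, 0, 0, 0],
    [0.006, -0.025, -0.015, 0, 0, 0, 0],
    [0.006, -0.025, -0.015, 0, 0, 0, 0],
    [0.006, 0, 0, 0, 0, 0, 0],
  ],
)

```text
t: 5.45
ee_pos: [0.5057, -0.1126, 0.2763]
tcp_rot: [-3.139, -0.0, -3.003]
contact_force: [-0.8, 0.3, 0.2]
width: 0.0075
grasp_force: 0.0
```

```bash
python3 - <<'E'
from h import *
o=r.get_obs();im=r.snapshot("wrist");C=cam("wrist",o)
print(o["ee_pos"],o["tcp_rot"],o["width"],o["joint_pos"].round(2))
cv2.imwrite("pics/w2.png",cv2.resize(im[:,:,::-1],None,fx=1.25,fy=1.25))
import json;json.dump([C[0].tolist(),C[1].tolist()],open("w2.json","w"))
print(proj(C,(.5376,-.130,.143))*1.25,proj(C,(.5365,-.337,.18))*1.25)
E
```

```text
[ 0.50574249 -0.11263422  0.27633942] [-3.13929867e+00 -2.76202938e-04 -3.00338740e+00] 0.007549626531469602 [-0.66  0.06  0.83  1.71 -0.05  1.39  1.89]
[368.13811609 277.92403739] [ 35.59051573 253.86481043]
```

View pics/w2.png

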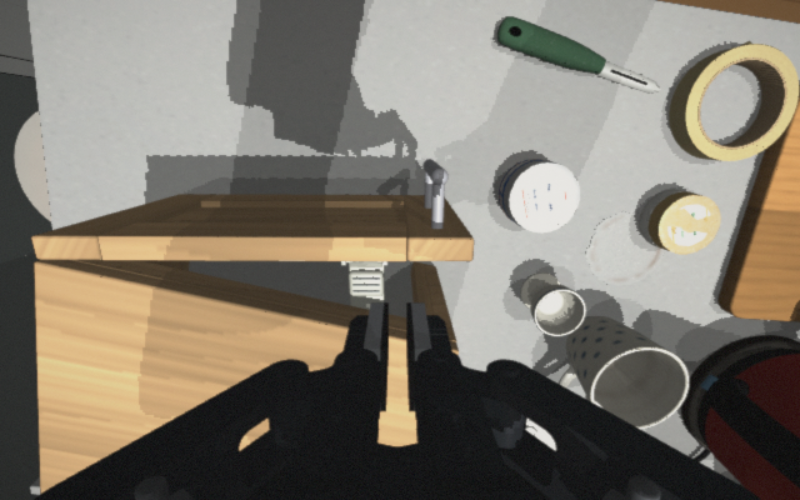

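The pad (white, ribbed) is at about (367,283) in the gap; the door's top back edge runs from (35,262) to (473,260); the cupboard's front edge runs from (35,262) to (455,348).

```bash
python3 - <<'E'
from h import *;import json
C=[np.array(a) for a in json.load(open("w2.json"))]
f=lambda u,v,z:onz(C,(u/1.25,v/1.25),z)[:2]
pad=f(367,283,.143);bl=f(473,260,.18);br=f(35,262,.18)
d=(bl-br)/np.linalg.norm(bl-br);n=np.array([d[1],-d[0]])
print("pad",pad,"doorBL",bl,"BR",br,np.linalg.norm(bl-br),"doordir yaw",np.arctan2(-d[0],d[1]))
print("pad rel hinge: along",(pad-br)@d,"depth",(pad-br)@n)
print("rail", f(405,330,.18))
for v in(266,270,298,301):print(v,(f(367,v,.143)-br)@n)
E
```

```text
pad [ 0.54167951 -0.13036074] doorBL [ 0.50241063 -0.06529956] BR [ 0.54205138 -0.3380028 ] 0.27556931182322014 doordir yaw 0.1443511375826766
pad rel hinge: along 0.20553595529654542 depth 0.02950138471788827
rail [ 0.5565654  -0.10051076]
266 0.016261818715326115
270 0.019346286035226437
298 0.04147312271868713
301 0.04390095569358975
```

Call:
apply_moves(
  commands=[
    [0.008, -0.0257, -0.0231, 0, 0, 0, 0],
    [0.008, 0, 0, 0, 0, 0, 0.1423],
    [0.008, 0, 0, 0, 0, 0, 0.1423],
    [0.008, 0, 0, 0, 0, 0, 0.1423],
    [0.008, 0, 0, 0, 0, 0, 0.1423],
    [0.008, 0, 0, 0, 0, 0, 0.1423],
    [0.008, 0, 0, 0, 0, 0, 0.1423],
    [0.008, 0, 0, 0, 0, 0, 0.1423],
    [0.008, 0, 0, 0, 0, 0, 0.1423],
    [0.008, 0, 0, 0, 0, 0, 0.1423],
    [0.008, 0, 0, 0, 0, 0, 0.1423],
    [0.008, 0, 0, 0, 0, 0, 0.1423],
  ],
)

```text
t: 6.7
ee_pos: [0.5316, -0.1311, 0.2764]
tcp_rot: [-3.142, -0.002, 1.708]
contact_force: [-1.0, -0.4, 0.6]
width: 0.0077
grasp_force: 0.0
```

Call:
apply_moves(
  commands=[
    [0.008, 0, 0.0025, 0, 0, 0, -0.005],
    [0.008, 0, 0, 0.03, 0, 0, 0],
    [0.008, 0, 0, 0.03, 0, 0, 0],
    [0.008, 0, 0, 0.025, 0, 0, 0],
    [0.008, 0, 0, 0.015, 0, 0, 0],
    [0.008, 0, 0, 0.015, 0, 0, 0],
    [0.008, 0, 0, 0.01, 0, 0, 0],
    [0.008, 0, 0, 0, 0, 0, 0],
  ],
)

```text
t: 7.5
ee_pos: [0.5346, -0.131, 0.1505]
tcp_rot: [-3.14, -0.0, 1.72]
contact_force: [0.1, -0.8, 0.2]
width: 0.0079
grasp_force: 0.0
```

Free of contact in the gap. Press down.

Call:
apply_moves(
  commands=[
    [0.008, 0, 0, 0.005, 0, 0, 0],
    [0.008, 0, 0, 0.004, 0, 0, 0],
    [0.008, 0, 0, 0.003, 0, 0, 0],
    [0.008, 0, 0, 0.001, 0, 0, 0],
    [0.008, 0, 0, 0, 0, 0, 0],
  ],
)

```text
t: 8.0
ee_pos: [0.5374, -0.1312, 0.1408]
tcp_rot: [3.137, 0.0, 1.72]
contact_force: [0.3, 2.2, 18.6]
width: 0.0082
grasp_force: 8.7
```

Call:
apply_moves(
  commands=[
    [0.008, 0, 0, -0.03, 0, 0, 0],
    [0.008, 0, 0, -0.04, 0, 0, 0],
    [0.0, 0, 0, 0, 0, 0, -0.1423],
    [0.0, 0, 0, 0, 0, 0, -0.1423],
    [0.0, 0, 0, 0, 0, 0, -0.1423],
    [0.0, 0, 0, 0, 0, 0, -0.1423],
    [0.0, 0, 0, 0, 0, 0, -0.1423],
    [0.0, 0, 0, 0, 0, 0, -0.1423],
    [0.0, 0, 0, 0, 0, 0, -0.1423],
    [0.0, 0, 0, 0, 0, 0, -0.1423],
    [0.0, 0, 0, 0, 0, 0, -0.1423],
    [0.0, 0, 0, 0, 0, 0, -0.1423],
  ],
  force=20,
)

```text
t: 9.2
ee_pos: [0.5351, -0.1312, 0.2084]
tcp_rot: [3.141, 0.0, -3.135]
contact_force: [0.4, -0.5, -0.6]
width: -0.0001
grasp_force: 0.0
```

Call:
apply_moves(
  commands=[
    [0.0, 0, 0, 0, 0, 0, -0.142],
    [0.0, 0, 0, 0, 0, -0.14, 0],
    [0.0, 0, 0, 0, 0, 0, 0],
  ],
)

```text
t: 9.5
ee_pos: [0.5323, -0.1327, 0.2074]
tcp_rot: [3.139, 0.143, -3.003]
contact_force: [-0.4, -1.2, -0.4]
width: -0.0002
grasp_force: 0.0
```

```bash
python3 - <<'E'
from h import *
o=r.get_obs();im=r.snapshot("wrist");C=cam("wrist",o)
print(o["ee_pos"],o["tcp_rot"],o["width"],o["joint_pos"].round(2),o["contact_force"])
cv2.imwrite("pics/w3.png",im[:,:,::-1])
R=Ro.from_euler("xyz",o["tcp_rot"]).as_matrix();print(R.round(3).tolist());print("to target in tool",R.T@(np.array([.5392,-.1312,.152])-o["ee_pos"]))
E
```

```text
[ 0.53229562 -0.13265339  0.20736607] [ 3.13874918  0.14296266 -3.00254346] -0.00016427584452172265 [-0.56  0.08  0.8   1.85 -0.12  1.11  1.99] [-0.42363415 -1.2480118  -0.44476143]
[[-0.98, -0.139, 0.141], [-0.137, 0.99, 0.023], [-0.142, 0.003, -0.99]]
to target in tool [0.00092098 0.00032373 0.0558053 ]
```

View pics/w3.png

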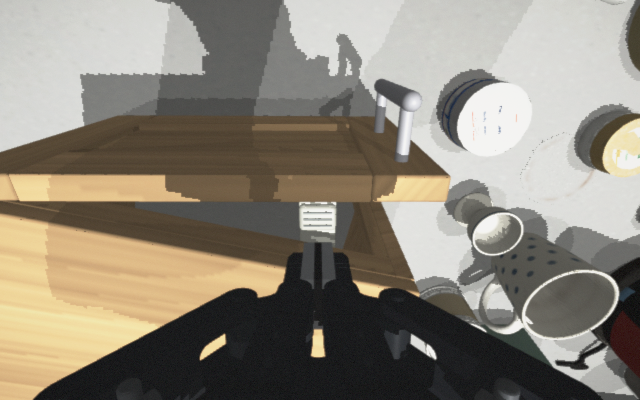

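The closed fingertips (318,245) line up with the pad (318,218) and the gap is unchanged. I'll enter along the tool axis.

Call:
apply_moves(
  commands=[
    [0.0, 0.001, 0.0003, 0.02, 0, 0, 0],
    [0.0, 0, 0, 0.02, 0, 0, 0],
    [0.0, 0, 0, 0.012, 0, 0, 0],
    [0.0, 0, 0, 0.005, 0, 0, 0],
    [0.0, 0, 0, 0, 0, 0, 0],
  ],
)

```text
t: 10.05
ee_pos: [0.5419, -0.1299, 0.1514]
tcp_rot: [-3.141, 0.139, -2.999]
contact_force: [0.2, 1.6, 0.2]
width: 0.0001
grasp_force: 0.0
```

Call:
apply_moves(
  commands=[
    [0.0, 0, 0, 0.004, 0, 0, 0],
    [0.0, 0, 0, 0.004, 0, 0, 0],
    [0.0, 0, 0, 0, 0, 0, 0],
  ],
)

```text
t: 10.35
ee_pos: [0.5431, -0.1297, 0.1438]
tcp_rot: [-3.142, 0.14, -2.999]
contact_force: [0.4, 0.8, 1.8]
width: -0.0002
grasp_force: 0.4
```

Call:
apply_moves(
  commands=[
    [0.0, 0, 0, 0.003, 0, 0, 0],
    [0.0, 0, 0, 0.003, 0, 0, 0],
    [0.0, 0, 0, 0, 0, 0, 0],
  ],
)

```text
t: 10.65
ee_pos: [0.5458, -0.1299, 0.1397]
tcp_rot: [-3.141, 0.145, -2.999]
contact_force: [0.4, 0.4, 11.1]
width: -0.0003
grasp_force: 5.4
```

Call:
apply_moves(
  commands=[
    [0.0, 0.005, 0, 0, 0, 0, 0],
    [0.0, 0.005, 0, -0.0007, 0, 0, 0],
    [0.0, 0.005, 0, -0.0007, 0, 0, 0],
    [0.0, 0.005, 0, -0.0007, 0, 0, 0],
    [0.0, 0, 0, 0, 0, 0, 0],
  ],
)

```text
t: 11.15
ee_pos: [0.5259, -0.1315, 0.1395]
tcp_rot: [3.14, 0.145, -2.998]
contact_force: [-0.3, 4.0, 16.8]
width: -0.0
grasp_force: 7.7
```

Call:
apply_moves(
  commands=[
    [0.0, 0.0062, 0.0006, -0.0008, -0.0043, 0, -0.03],
    [0.0, 0.0062, 0.0006, -0.0008, -0.0043, 0, -0.03],
    [0.0, 0.0062, 0.0006, -0.0008, -0.0043, 0, -0.03],
    [0.0, 0, 0, 0, 0, 0, 0],
  ],
)

```text
t: 11.55
ee_pos: [0.5071, -0.1338, 0.1394]
tcp_rot: [3.141, 0.146, -2.907]
contact_force: [-0.5, 1.8, 17.4]
width: 0.0001
grasp_force: 8.2
```

```bash
python3 - <<'E'
from h import *
o=r.get_obs();im=r.snapshot("wrist");t=r.snapshot("top")
print(o["ee_pos"],o["tcp_rot"],o["contact_force"])
a=np.vstack([cv2.resize(im,(480,300)),cv2.resize(t[150:275,270:470],(480,300),interpolation=2)])
cv2.imwrite("pics/w4.png",a[:,:,::-1])
E
```

```text
[ 0.50707644 -0.13380512  0.13943136] [ 3.14119371  0.14578941 -2.90686491] [-0.46796642  1.80010727 17.37496571]
```

View pics/w4.png

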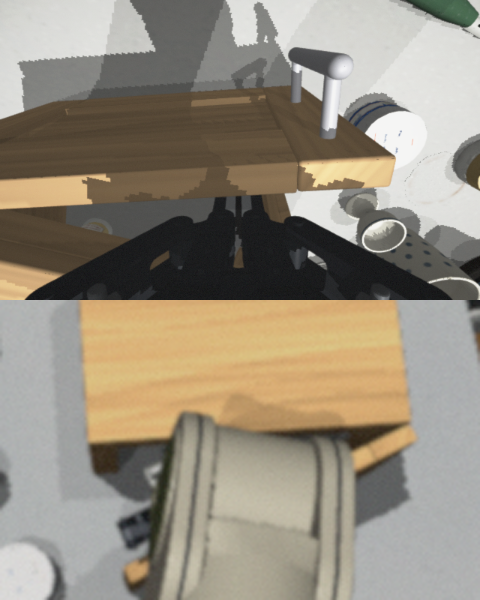

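The door is following the finger: the gap is clearly wider, and in the top crop the door stands at about 0.35–0.4 rad. I'll carry on along the arc.

Call:
apply_moves(
  commands=[
    [0.0, 0.0082, 0.0008, -0.0011, -0.0057, 0, -0.04],
    [0.0, 0.0082, 0.0008, -0.0011, -0.0057, 0, -0.04],
    [0.0, 0.0082, 0.0008, -0.0011, -0.0057, 0, -0.04],
    [0.0, 0.0082, 0.0008, -0.0011, -0.0057, 0, -0.04],
    [0.0, 0.0082, 0.0008, -0.0011, -0.0057, 0, -0.04],
    [0.0, 0.0082, 0.0008, -0.0011, -0.0057, 0, -0.04],
    [0.0, 0.0082, 0.0008, -0.0011, -0.0057, 0, -0.04],
    [0.0, 0, 0, 0, 0, 0, 0],
  ],
)

```text
t: 12.45
ee_pos: [0.4516, -0.1511, 0.1394]
tcp_rot: [-3.137, 0.146, -2.625]
contact_force: [2.8, -5.0, 16.6]
width: -0.0001
grasp_force: 7.6
```

Call:
apply_moves(
  commands=[
    [0.0, -0.006, 0, -0.01, 0, 0, 0],
    [0.0, -0.005, 0, -0.03, 0, 0, 0],
    [0.0, 0, 0, -0.04, 0, 0, 0],
    [0.0, 0, 0, -0.02, 0, 0.14, 0],
    [0.0, 0, 0, 0, 0, 0, 0.14],
    [0.0, 0, 0, 0, 0, 0, 0.14],
    [0.0, 0, 0, 0, 0, 0, 0.14],
    [0.0, 0, 0, 0, 0, 0, 0.14],
    [0.0, 0, 0, 0, 0, 0, 0.14],
    [0.0, 0, 0, 0, 0, 0, 0.14],
    [0.0, 0, 0, 0, 0, 0, 0.14],
    [0.0, 0, 0, 0, 0, 0, 0.14],
  ],
)

```text
t: 13.65
ee_pos: [0.4462, -0.1501, 0.237]
tcp_rot: [3.141, -0.001, 2.533]
contact_force: [0.0, 0.5, 0.5]
width: 0.0001
grasp_force: 0.0
```

```bash
python3 - <<'E'
from h import *
o=r.get_obs()
print(o["ee_pos"],o["tcp_rot"],o["contact_force"],o["joint_pos"].round(2))
im=r.snapshot("top")
cv2.imwrite("pics/t5.png",im[:,:,::-1])
R=Ro.from_euler("xyz",o["tcp_rot"]).as_matrix();print("to target in tool",R.T@(np.array([.506,-.174,.145])-o["ee_pos"]))
E
```

```text
[ 0.44623871 -0.15005608  0.23702808] [ 3.14125910e+00 -1.10233433e-03  2.53262785e+00] [0.01795492 0.54775464 0.46363168] [-0.48 -0.06  0.69  1.87  0.04  1.31  1.17]
to target in tool [-0.06281641  0.01451412  0.09196374]
```

View pics/t5.png

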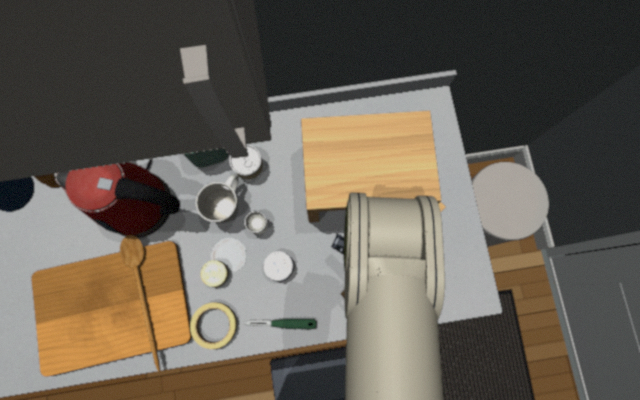

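Call:
apply_moves(
  commands=[
    [0.0, -0.0314, 0.0072, 0, 0, 0, 0],
    [0.0, -0.0314, 0.0072, 0, 0, 0, 0],
    [0.0, 0, 0, 0.03, 0, 0, 0],
    [0.0, 0, 0, 0.03, 0, 0, 0],
    [0.0, 0, 0, 0.02, 0, 0, 0],
    [0.0, 0, 0, 0.012, 0, 0, 0],
    [0.0, 0, 0, 0, 0, 0, 0],
  ],
)

```text
t: 14.4
ee_pos: [0.5055, -0.1736, 0.1439]
tcp_rot: [-3.141, -0.003, 2.54]
contact_force: [0.5, -0.3, 0.6]
width: -0.0002
grasp_force: 0.0
```

```bash
python3 - <<'E'
from h import *
o=r.get_obs();p=o["ee_pos"];print(p,o["contact_force"])
R=Ro.from_euler("xyz",o["tcp_rot"]).as_matrix();h=np.array([.542,-.338])
q=p[:2]-h;a0=np.arctan2(-q[0],q[1]);r0=np.hypot(*q)
P=p.copy()
for k in range(1,13):
    s=k/12;a=a0+s*(1.40-a0);rr=r0+s*(.161-r0);T=np.array([*(h+rr*np.array([-np.sin(a),np.cos(a)])),.145]);print((R.T@(T-P)).round(4).tolist());P=T
E
```

```text
[ 0.50548167 -0.17362809  0.14385127] [ 0.48220775 -0.25923482  0.56141078]
[0.0102, -0.013, -0.0011]
[0.0088, -0.0139, 0.0]
[0.0074, -0.0147, 0.0]
[0.0059, -0.0153, 0.0]
[0.0043, -0.0157, 0.0]
[0.0028, -0.016, 0.0]
[0.0012, -0.0161, 0.0]
[-0.0004, -0.0161, 0.0]
[-0.002, -0.0159, 0.0]
[-0.0035, -0.0156, 0.0]
[-0.005, -0.0151, -0.0]
[-0.0065, -0.0145, -0.0]
```

Call:
apply_moves(
  commands=[
    [0.0, 0.0102, -0.013, -0.0011, 0, 0, 0],
    [0.0, 0.0088, -0.0139, 0, 0, 0, 0],
    [0.0, 0.0074, -0.0147, 0, 0, 0, 0],
    [0.0, 0.003, -0.0077, 0, 0, 0, 0],
    [0.0, 0.0029, -0.0076, 0, 0, 0, 0],
    [0.0, 0.0022, -0.0079, 0, 0, 0, 0],
    [0.0, 0.0021, -0.0078, 0, 0, 0, 0],
    [0.0, 0.0014, -0.008, 0, 0, 0, 0],
    [0.0, 0.0014, -0.008, 0, 0, 0, 0],
    [0.0, 0.0006, -0.008, 0, 0, 0, 0],
    [0.0, 0.0006, -0.0081, 0, 0, 0, 0],
  ],
)

```text
t: 15.5
ee_pos: [0.4131, -0.2377, 0.1461]
tcp_rot: [3.141, -0.001, 2.538]
contact_force: [1.1, -0.1, -0.4]
width: -0.0001
grasp_force: 0.3
```

Call:
apply_moves(
  commands=[
    [0.0, -0.0002, -0.008, 0, 0, 0, 0],
    [0.0, -0.0002, -0.0081, 0, 0, 0, 0],
    [0.0, -0.001, -0.008, 0, 0, 0, 0],
    [0.0, -0.001, -0.0079, 0, 0, 0, 0],
    [0.0, -0.0017, -0.0078, 0, 0, 0, 0],
    [0.0, -0.0018, -0.0078, 0, 0, 0, 0],
    [0.0, -0.0025, -0.0075, 0, 0, 0, 0],
    [0.0, -0.0025, -0.0076, 0, 0, 0, 0],
    [0.0, -0.0032, -0.0072, 0, 0, 0, 0],
    [0.0, -0.0033, -0.0073, 0, 0, 0, 0],
    [0.0, 0, 0, 0, 0, 0, 0],
  ],
)

```text
t: 16.6
ee_pos: [0.3835, -0.3119, 0.1461]
tcp_rot: [-3.141, -0.0, 2.537]
contact_force: [-0.7, -0.2, -1.6]
width: 0.0001
grasp_force: 0.0
```

```bash
python3 - <<'E'
from h import *
o=r.get_obs();print(o["ee_pos"],o["tcp_rot"],o["contact_force"],o["joint_pos"].round(2))
q=o["ee_pos"][:2]-[.542,-.338];print(np.arctan2(-q[0],q[1]),np.hypot(*q))
E
```

```text
[ 0.38348716 -0.31190748  0.14607687] [-3.14121378e+00 -4.75562205e-04  2.53677494e+00] [-0.68362323 -0.17977086 -1.62684388] [-0.23  0.13  0.89  1.94 -0.12  1.11  1.67]
1.4076510783744933 0.1606460068256359
```

Call:
apply_moves(
  commands=[
    [0.0, 0.002, 0.004, -0.02, 0, 0, 0],
    [0.0, 0, 0, -0.04, 0, 0, 0],
    [0.0, 0, 0, -0.04, 0, 0, 0],
    [0.0, 0.0013, 0.036, 0, 0, 0, 0],
    [0.0, 0.0013, 0.036, 0, 0, 0, 0],
    [0.0, 0.0013, 0.036, 0, 0, 0, 0],
    [0.0, 0.0013, 0.036, 0, 0, 0, 0],
    [0.0, 0.0013, 0.036, 0, 0, 0, 0],
    [0.0, 0.0013, 0.036, 0, 0, 0, -0.12],
    [0.0, 0, 0, 0, 0, 0, -0.12],
    [0.0, 0, 0, 0, 0, 0, -0.12],
    [0.0, 0, 0, 0, 0, 0, -0.12],
  ],
)

```text
t: 17.8
ee_pos: [0.5008, -0.1236, 0.246]
tcp_rot: [3.141, -0.001, 3.024]
contact_force: [-0.7, 0.6, 0.2]
width: 0.0
grasp_force: 0.0
```

```bash
python3 - <<'E'
from h import *
o=r.get_obs();print(o["ee_pos"],o["tcp_rot"],o["joint_pos"].round(2))
im=r.snapshot("wrist")[:,:,::-1];C=cam("wrist",o);t=r.snapshot("top")[:,:,::-1];T=cam("top");s=r.snapshot("side")[:,:,::-1];S=cam("side")
cv2.imwrite("pics/w6.png",im);cv2.imwrite("pics/t6.png",t);cv2.imwrite("pics/s6.png",s)
# expected door top-edge corners for opening 1.4..1.7, and wood mask there
for n,I,Q in(("w",im,C),("t",t,T),("s",s,S)):
    h=cv2.cvtColor(I,cv2.COLOR_BGR2HSV);m=((h[...,0]>8)&(h[...,0]<26)&(h[...,1]>70)&(h[...,2]>90)).astype(np.uint8)
    for op in(1.3,1.5,1.6,1.7):
        ph=op-.09;d=np.array([-np.sin(ph),np.cos(ph)]);nn=np.array([d[1],-d[0]])
        v=[]
        for al in np.linspace(.03,.27,25):
            p=np.array([.542,-.338])+al*d-.008*nn;u=proj(Q,[*p,.18]);i,j=int(round(u[1])),int(round(u[0]))
            v.append(str(m[i,j]) if 0<=i<400 and 0<=j<640 else "-")
        print(n,op,"".join(v))
E
```

```text
[ 0.50075873 -0.12364371  0.24595518] [ 3.14134480e+00 -8.42507650e-04  3.02384107e+00] [-0.47  0.07  0.67  1.75 -0.05  1.33  1.66]
w 1.3 000011110110101000-------
w 1.5 1111101------------------
w 1.6 1111---------------------
w 1.7 111----------------------
t 1.3 1000000000110000000000011
t 1.5 1111111000000000000000000
t 1.6 1111111111111111111111111
t 1.7 1111100000000000000000000
s 1.3 0001111111111111100011111
s 1.5 0001111111111111010011111
s 1.6 0001111111111111111111111
s 1.7 0001111111000000000000000
```

The top-view mask puts the door at about 1.6 rad, so it stands wide open. Now I'll test how far the arm can tilt here.

Call:
apply_moves(
  commands=[
    [0.0, -0.01, 0, 0, 0, -0.14, 0],
    [0.0, 0, 0, 0, 0, -0.14, 0],
    [0.0, 0, 0, 0, 0, -0.14, 0],
    [0.0, 0, 0, 0, 0, -0.14, 0],
    [0.0, 0, 0, 0, 0, -0.14, 0],
    [0.0, 0, 0, 0, 0, -0.14, 0],
    [0.0, 0, 0, 0, 0, 0, 0],
  ],
)

```text
t: 18.65
ee_pos: [0.5108, -0.127, 0.2487]
tcp_rot: [3.135, 0.849, 3.007]
contact_force: [-0.1, 0.9, 0.5]
width: 0.0001
grasp_force: 0.0
```

```bash
python3 - <<'E'
from h import *
o=r.get_obs();print(o["ee_pos"],o["tcp_rot"],o["joint_pos"].round(2))
print(Ro.from_euler("xyz",o["tcp_rot"]).as_matrix()[:,2])
E
```

```text
[ 0.51077238 -0.12696857  0.2487445 ] [3.13456046 0.84900004 3.00739224] [-0.25 -0.5   0.34  2.41  0.44  0.38  1.23]
[ 0.74479346 -0.09346004 -0.66071773]
```

Call:
apply_moves(
  commands=[
    [0.0, 0.0226, -0.0044, 0.0216, 0, 0, 0],
    [0.0, 0.0226, -0.0044, 0.0216, 0, 0, 0],
    [0.0, 0.0226, -0.0044, 0.0216, 0, 0, 0],
    [0.0, 0.0226, -0.0044, 0.0216, 0, 0, 0],
    [0.0, 0.0226, -0.0044, 0.0216, 0, 0, 0],
    [0.0, 0.0226, -0.0044, 0.0216, 0, 0, 0],
    [0.0, 0.0226, -0.0044, 0.0216, 0, 0, 0],
    [0.0, 0, 0, 0, 0, 0, 0],
  ],
)

```text
t: 19.45
ee_pos: [0.5093, -0.1261, 0.1729]
tcp_rot: [-3.125, 0.786, 3.065]
contact_force: [0.2, -1.2, -0.5]
width: -0.0
grasp_force: 0.0
```

```bash
python3 - <<'E'
from h import *
o=r.get_obs();print(o["ee_pos"],o["tcp_rot"],o["joint_pos"].round(2),o["contact_force"])
print(Ro.from_euler("xyz",o["tcp_rot"]).as_matrix()[:,2])
# tape height/extent from two views: yellow ring
T,S=cam("top"),cam("side")
for n,C,b in(("top",T,(185,245,298,355)),("side",S,(345,410,342,400))):
    I=cv2.imread(f"pics/{n}0.png");h=cv2.cvtColor(I,cv2.COLOR_BGR2HSV);m=((h[...,0]>15)&(h[...,0]<35)&(h[...,1]>60)&(h[...,2]>120)).astype(np.uint8)
    mm=np.zeros_like(m);mm[b[2]:b[3],b[0]:b[1]]=m[b[2]:b[3],b[0]:b[1]]
    c=max(cv2.findContours(mm,0,2)[0],key=cv2.contourArea);x=cv2.minEnclosingCircle(c);print(n,x,[onz(C,x[0],z)[:2].round(3) for z in(.0,.02,.04)])
E
```

```text
[ 0.50927765 -0.12606135  0.17287413] [-3.12452587  0.78601198  3.06494872] [ 0.83 -0.28 -0.56  2.42 -0.97  0.29  2.58] [ 0.19756724 -1.18168666 -0.48944514]
[ 0.70405409 -0.07118359 -0.7065697 ]
top ((206.64285278320312, 323.0), 28.799638748168945) [array([0.369, 0.21 ]), array([0.37 , 0.205]), array([0.37, 0.2 ])]
side ((369.5, 378.0), 32.26850509643555) [array([0.376, 0.2  ]), array([0.376, 0.205]), array([0.377, 0.21 ])]
```

```bash
python3 - <<'E'
import numpy as np
from scipy.optimize import least_squares
d=(0,0,-1)
D=[((.156,.605,.231),d,1.461),((.4592,-.0602,.261),d,1.85),((.5057,-.1126,.2763),d,1.71),((.5323,-.1327,.2074),(.141,.023,-.99),1.85),((.4462,-.15,.237),d,1.87),((.3835,-.3119,.1461),d,1.94),((.5008,-.1236,.246),d,1.75),((.5108,-.127,.2487),(.745,-.0935,-.661),2.41),((.5093,-.1261,.1729),(.704,-.071,-.7066),2.42)]
def dist(P,p,z):
    w=np.array(p)-P[3]*np.array(z);return np.linalg.norm(w-[0,0,P[0]])
def f(P):
    return [dist(P,p,z)-np.sqrt(P[1]**2+P[2]**2+2*P[1]*P[2]*np.cos(q-P[4])) for p,z,q in D]
s=least_squares(f,[.25,.45,.45,.3,0]);print(s.x.round(3),np.array(s.fun).round(4))
P=s.x
for th in(35,40,45,50,55,60,70):
    t=np.radians(th);z=np.array([np.cos(t),-.09*np.cos(t),-np.sin(t)])
    print(th,[(g,round(float(np.arccos(np.clip((dist(P,(.5535+g+.019*np.cos(t),-.17,.008),z)**2-P[1]**2-P[2]**2)/2/P[1]/P[2],-1,1))+P[4]),2)) for g in(-.055,-.0,.05,.07)])
E
```

```text
[0.276 0.45  0.45  0.315 0.041] [-0.0019 -0.0044  0.0021  0.0066 -0.0035  0.004  -0.0016  0.0052 -0.0067]
35 [(-0.055, 2.48), (-0.0, 2.37), (0.05, 2.26), (0.07, 2.22)]
40 [(-0.055, 2.46), (-0.0, 2.35), (0.05, 2.24), (0.07, 2.19)]
45 [(-0.055, 2.43), (-0.0, 2.32), (0.05, 2.2), (0.07, 2.15)]
50 [(-0.055, 2.4), (-0.0, 2.27), (0.05, 2.16), (0.07, 2.11)]
55 [(-0.055, 2.35), (-0.0, 2.23), (0.05, 2.11), (0.07, 2.06)]
60 [(-0.055, 2.3), (-0.0, 2.18), (0.05, 2.05), (0.07, 2.0)]
70 [(-0.055, 2.19), (-0.0, 2.06), (0.05, 1.93), (0.07, 1.88)]
```

Call:
apply_moves(
  commands=[
    [0.08, 0, 0, -0.01, 0, 0.13, 0],
    [0.08, -0.02, 0, -0.02, 0, 0.13, 0],
    [0.08, -0.02, 0, -0.02, 0, 0.13, 0],
    [0.08, -0.02, 0, -0.02, 0, 0.13, 0],
    [0.08, 0, 0, -0.02, 0, 0.13, 0],
    [0.08, 0, 0, 0, 0, 0.13, 0],
    [0.08, 0, 0, 0, 0, 0, 0],
  ],
)

```text
t: 20.15
ee_pos: [0.5196, -0.1232, 0.2801]
tcp_rot: [-3.134, 0.069, 3.063]
contact_force: [-0.2, -0.7, -1.0]
width: 0.08
grasp_force: 0.0
```

```bash
cat >> h.py <<'E'
def to(p,rot=None):
    o=r.get_obs();R=Ro.from_euler("xyz",o["tcp_rot"]);
    print("pos",o["ee_pos"].round(4),"rot",np.round(o["tcp_rot"],3),"F",o["contact_force"].round(1),"j",o["joint_pos"].round(2),"w",round(float(o["width"]),4))
    print("shift",(R.inv().apply(np.array(p)-o["ee_pos"])).round(4).tolist())
    if rot is not None: print("turn",(R.inv()*Ro.from_euler("xyz",rot)).as_rotvec().round(3).tolist())
E
python3 -c "
from h import *
to((.478,.172,.15),(np.pi,0,2.9))"
```

```text
pos [ 0.5196 -0.1232  0.2801] rot [-3.134  0.069  3.063] F [-0.2 -0.7 -1. ] j [ 1.19  0.2  -1.16  1.64  0.2   1.36  1.5 ] w 0.08
shift [0.0734, 0.292, 0.1231]
turn [-0.002, 0.069, 0.163]
```

Call:
apply_moves(
  commands=[
    [0.085, 0.0092, 0.0365, 0.003, 0, 0, 0],
    [0.085, 0.0092, 0.0365, 0.003, 0, 0, 0],
    [0.085, 0.0092, 0.0365, 0.003, 0, 0, 0],
    [0.085, 0.0092, 0.0365, 0.003, 0, 0, 0],
    [0.085, 0.0092, 0.0365, 0.003, 0, 0, 0],
    [0.085, 0.0092, 0.0365, 0.003, 0, 0, 0],
    [0.085, 0.0092, 0.0365, 0.003, 0, 0, 0],
    [0.085, 0.0092, 0.0365, 0.003, 0, 0.069, 0],
    [0.085, 0, 0, 0.02, 0, 0, 0.14],
    [0.085, 0, 0, 0.02, 0, 0, 0.14],
    [0.085, 0, 0, 0.02, 0, 0, 0.14],
    [0.085, 0, 0, 0.02, 0, 0, 0.14],
  ],
)

```text
t: 21.35
ee_pos: [0.4699, 0.1709, 0.1702]
tcp_rot: [-3.138, 0.024, 2.502]
contact_force: [0.1, 0.3, -0.2]
width: 0.085
grasp_force: 0.0
```

```bash
python3 - <<'E'
from h import *
to((.478,.172,.1),(np.pi,0,2.377))
o=r.get_obs();I=r.snapshot("wrist")[:,:,::-1];C=cam("wrist",o)
h=cv2.cvtColor(I,cv2.COLOR_BGR2HSV);m=((h[...,0]>15)&(h[...,0]<38)&(h[...,1]>45)&(h[...,2]>120)).astype(np.uint8)
u=proj(C,(.478,.172,.035));print("expect",u)
for c in cv2.findContours(m,0,2)[0]:
    if cv2.contourArea(c)>300:
        x,rd=cv2.minEnclosingCircle(c);print(x,rd,cv2.contourArea(c),onz(C,x,.034)[:2].round(4))
cv2.imwrite("pics/w7.png",I)
E
```

```text
pos [0.4699 0.1709 0.1702] rot [-3.138  0.024  2.502] F [ 0.1  0.3 -0.2] j [ 0.59  0.28 -1.17  1.83  0.3   1.21  0.26] w 0.085
shift [-0.0041, 0.0059, 0.0703]
turn [-0.002, 0.024, 0.125]
expect [325.4003926  193.39580435]
(328.0, 193.5) 33.185184478759766 2952.5 [0.4797 0.1737]
(85.46263122558594, 74.45775604248047) 24.585887908935547 605.0 [0.2819 0.0753]
(262.01190185546875, 69.03571319580078) 66.4455795288086 12474.5 [0.3638 0.1924]
(530.2503662109375, 68.46842956542969) 114.08145141601562 16533.5 [0.4916 0.3653]
(408.5, 86.0) 137.04481506347656 21801.0 [0.4448 0.2801]
```

Call:
apply_moves(
  commands=[
    [0.085, -0.0045, 0.0073, 0, 0, 0.024, 0.125],
    [0.085, 0, 0, 0.04, 0, 0, 0],
    [0.085, 0, 0, 0.04, 0, 0, 0],
    [0.085, 0, 0, 0.035, 0, 0, 0],
    [0.085, 0, 0, 0.025, 0, 0, 0],
    [0.085, 0, 0, 0.015, 0, 0, 0],
    [0.085, 0, 0, 0.01, 0, 0, 0],
    [0.085, 0, 0, 0, 0, 0, 0],
  ],
)

```text
t: 22.2
ee_pos: [0.4771, 0.1757, 0.0058]
tcp_rot: [-3.141, -0.005, 2.386]
contact_force: [0.1, -0.1, 1.3]
width: 0.0851
grasp_force: 0.0
```

Call:
apply_moves(
  commands=[
    [0.085, -0.0033, 0, 0.002, 0, 0, 0],
    [0.05, 0, 0, 0, 0, 0, 0],
    [0.05, 0, 0, 0, 0, 0, 0],
    [0.05, 0, 0, 0, 0, 0, 0],
    [0.05, 0, 0, 0, 0, 0, 0],
    [0.05, 0, 0, 0, 0, 0, 0],
    [0.05, 0, 0, -0.01, 0, 0, 0],
    [0.05, 0, 0, -0.03, 0, 0, 0],
    [0.05, 0, 0, -0.04, 0, 0, 0],
    [0.05, 0, 0, 0, 0, 0, 0],
  ],
  force=30,
)

```text
t: 23.2
ee_pos: [0.4822, 0.1748, 0.0888]
tcp_rot: [3.135, -0.003, 2.386]
contact_force: [0.9, -0.0, -1.1]
width: 0.0605
grasp_force: 33.5
```

```bash
python3 -c "
from h import *
# local (-.058,.03)
x,y=-.06,.03
p=np.array([.5535+.996*x+.09*y,-.199-.09*x+.996*y,.084]);print(p)
to(p,(np.pi,0,3.05))"
```

```text
[ 0.49644 -0.16372  0.084  ]
pos [0.4822 0.1748 0.0888] rot [ 3.135e+00 -3.000e-03  2.386e+00] F [ 0.9 -0.  -1.1] j [ 0.48  0.42 -1.07  1.88  0.41  1.08  0.07] w 0.0605
shift [-0.2426, -0.2365, 0.0025]
turn [0.007, -0.001, -0.664]
```

Call:
apply_moves(
  commands=[
    [0.05, -0.0303, -0.0296, 0, 0, 0, 0],
    [0.05, -0.0303, -0.0296, 0, 0, 0, 0],
    [0.05, -0.0303, -0.0296, 0, 0, 0, 0],
    [0.05, -0.0303, -0.0296, 0, 0, 0, 0],
    [0.05, -0.0303, -0.0296, 0, 0, 0, 0],
    [0.05, -0.0303, -0.0296, 0, 0, 0, 0],
    [0.05, -0.0303, -0.0296, 0, 0, 0, 0],
    [0.05, -0.0303, -0.0296, 0, 0, 0, -0.132],
    [0.05, 0, 0, 0, 0, 0, -0.133],
    [0.05, 0, 0, 0, 0, 0, -0.133],
    [0.05, 0, 0, 0, 0, 0, -0.133],
    [0.05, 0, 0, 0, 0, 0, -0.133],
  ],
)

```text
t: 24.4
ee_pos: [0.4933, -0.1653, 0.082]
tcp_rot: [3.137, -0.005, 3.055]
contact_force: [-0.4, -0.2, -1.8]
width: 0.0604
grasp_force: 33.4
```

```bash
python3 -c "
from h import *
to((.4964,-.1637,.03),(np.pi,0,3.05))"
```

```text
pos [ 0.4933 -0.1653  0.082 ] rot [ 3.137 -0.005  3.055] F [-0.4 -0.2 -1.8] j [ 1.17  0.49 -1.11  1.86  0.48  1.11  1.36] w 0.0604
shift [-0.0032, 0.0017, 0.052]
turn [0.005, -0.005, 0.005]
```

Call:
apply_moves(
  commands=[
    [0.05, -0.0032, 0.0017, 0.025, 0.005, -0.005, 0.005],
    [0.05, 0, 0, 0.025, 0, 0, 0],
    [0.05, 0, 0, 0.015, 0, 0, 0],
    [0.05, 0, 0, 0.006, 0, 0, 0],
    [0.05, 0, 0, 0.003, 0, 0, 0],
    [0.05, 0, 0, 0.002, 0, 0, 0],
    [0.05, 0, 0, 0, 0, 0, 0],
  ],
)

```text
t: 25.1
ee_pos: [0.4972, -0.1639, 0.0065]
tcp_rot: [-3.141, 0.0, 3.044]
contact_force: [0.5, 0.4, -0.8]
width: 0.0608
grasp_force: 33.5
```

Call:
apply_moves(
  commands=[
    [0.05, 0, 0, 0.002, 0, 0, 0],
    [0.05, 0, 0, 0, 0, 0, 0],
  ],
)

```text
t: 25.3
ee_pos: [0.4975, -0.164, 0.0049]
tcp_rot: [-3.141, 0.001, 3.044]
contact_force: [-1.9, -0.6, 4.8]
width: 0.0606
grasp_force: 33.9
```

Call:
apply_moves(
  commands=[
    [0.085, 0, 0, 0, 0, 0, 0],
    [0.085, 0, 0, 0, 0, 0, 0],
    [0.085, 0, 0, 0, 0, 0, 0],
    [0.085, 0, 0, -0.025, 0, 0, 0],
    [0.085, 0, 0, -0.04, 0, 0, 0],
    [0.04, 0.04, 0, 0, 0, 0, 0],
    [0.04, 0.037, 0, 0, 0, 0, 0],
    [0.04, 0, 0, 0, 0, 0, 0],
    [0.04, 0, 0, 0.03, 0, 0, 0],
    [0.04, 0, 0, 0.025, 0, 0, 0],
    [0.04, 0, 0, 0, 0, 0, 0],
  ],
)

```text
t: 26.4
ee_pos: [0.4186, -0.1556, 0.0119]
tcp_rot: [3.14, -0.004, 3.045]
contact_force: [-0.6, 1.0, 1.4]
width: 0.0402
grasp_force: 0.0
```

```bash
python3 - <<'E'
from h import *
to((.42,-.157,.008),(np.pi,0,3.05))
o=r.get_obs();I=r.snapshot("wrist")[:,:,::-1];C=cam("wrist",o);cv2.imwrite("pics/w8.png",I)
S=cam("side");s=r.snapshot("side")[:,:,::-1];T=cam("top");t=r.snapshot("top")[:,:,::-1]
for n,C,I in(("w",C,I),("s",S,s),("t",T,t)):
    h=cv2.cvtColor(I,cv2.COLOR_BGR2HSV);m=((h[...,0]>15)&(h[...,0]<38)&(h[...,1]>45)&(h[...,2]>120)).astype(np.uint8)
    print(n,"expect",proj(C,(.4975,-.164,.035)))
    for c in cv2.findContours(m,0,2)[0]:
        if cv2.contourArea(c)>60:
            x,rd=cv2.minEnclosingCircle(c);q=onz(C,x,.034)[:2]
            if abs(q[0]-.5)<.08 and abs(q[1]+.165)<.08:print(x,rd,cv2.contourArea(c),q.round(4))
E
```

```text
pos [ 0.4186 -0.1556  0.0119] rot [ 3.14  -0.004  3.045] F [-0.6  1.   1.4] j [ 1.25  0.44 -1.11  2.09  0.5   0.92  1.33] w 0.0402
shift [-0.0016, -0.0013, 0.0039]
turn [0.002, -0.004, -0.005]
w expect [316.9589696  429.33409827]
s expect [371.4197236  217.00032898]
(370.73797607421875, 218.00534057617188) 12.303267478942871 390.0 [ 0.4982 -0.1611]
t expect [356.13025955 242.05564426]
(356.5, 239.0) 11.884963989257812 152.0 [ 0.5045 -0.1662]
(387.0, 228.0) 139.01449584960938 12977.0 [ 0.5189 -0.2419]
```

Call:
apply_moves(
  commands=[
    [0.04, -0.02, -0.001, 0, 0, 0, 0],
    [0.04, -0.015, 0, 0, 0, 0, 0],
    [0.04, -0.008, 0, 0, 0, 0, 0],
    [0.04, -0.008, 0, 0, 0, 0, 0],
    [0.04, -0.008, 0, 0, 0, 0, 0],
    [0.04, -0.008, 0, 0, 0, 0, 0],
    [0.04, -0.008, 0, 0, 0, 0, 0],
    [0.04, -0.008, 0, 0, 0, 0, 0],
    [0.04, -0.008, 0, 0, 0, 0, 0],
    [0.04, 0, 0, 0, 0, 0, 0],
  ],
)

```text
t: 27.55
ee_pos: [0.5119, -0.166, 0.0141]
tcp_rot: [3.141, 0.001, 3.045]
contact_force: [-0.1, -0.6, 0.3]
width: 0.0401
grasp_force: 0.0
```

Call:
apply_moves(
  commands=[
    [0.04, 0, 0, 0, 0, -0.08, 0],
    [0.04, 0, 0, 0, 0, -0.08, 0],
    [0.04, 0, 0, 0, 0, -0.09, 0],
    [0.04, 0, 0, 0, 0, -0.09, 0],
    [0.04, 0, 0, 0, 0, -0.09, 0],
    [0.04, 0, 0, 0, 0, -0.09, 0],
    [0.04, 0, 0, 0, 0, -0.09, 0],
    [0.04, 0, 0, 0, 0, 0, 0],
  ],
)

```text
t: 28.35
ee_pos: [0.5109, -0.1718, 0.0139]
tcp_rot: [-3.125, 0.57, 3.044]
contact_force: [0.1, 0.2, 0.1]
width: 0.04
grasp_force: 0.0
```

```bash
python3 - <<'E'
from h import *
t=.03;p=(.5535+.996*t+.09*.03,-.199-.09*t+.996*.03,.01)
to(p,(np.pi,.61,3.05))
o=r.get_obs();d=o["ee_pos"][:2]-[.5535,-.199];print("local",.996*d[0]-.09*d[1],.09*d[0]+.996*d[1])
S=cam("side");s=r.snapshot("side")[:,:,::-1];T=cam("top");tt=r.snapshot("top")[:,:,::-1]
for n,C,I in(("s",S,s),("t",T,tt)):
    h=cv2.cvtColor(I,cv2.COLOR_BGR2HSV);m=((h[...,0]>15)&(h[...,0]<38)&(h[...,1]>45)&(h[...,2]>120)).astype(np.uint8)
    for c in cv2.findContours(m,0,2)[0]:
        if cv2.contourArea(c)>40:
            x,rd=cv2.minEnclosingCircle(c);q=onz(C,x,.034)[:2]
            if abs(q[0]-.54)<.08 and abs(q[1]+.165)<.08:print(n,x,rd,cv2.contourArea(c),q.round(4))
E
```

```text
pos [ 0.5109 -0.1718  0.0139] rot [-3.125  0.57   3.044] F [0.1 0.2 0.1] j [ 1.23  0.3  -0.96  2.32  0.96  0.14  0.9 ] w 0.04
shift [-0.0609, 0.008, 0.0436]
turn [-0.02, -0.04, -0.004]
local -0.044920218276590256 0.02323109194713242
s (354.4315185546875, 209.14382934570312) 11.63088607788086 334.0 [ 0.5454 -0.1704]
t (355.0, 228.5) 11.10190200805664 108.5 [ 0.5296 -0.167 ]
t (387.0, 228.0) 139.01449584960938 12984.5 [ 0.5189 -0.2419]
```

Call:
apply_moves(
  commands=[
    [0.04, 0, 0.0045, 0, -0.015, -0.02, 0],
    [0.04, -0.0068, 0.0002, 0.0048, 0, 0, 0],
    [0.04, -0.0068, 0.0002, 0.0048, 0, 0, 0],
    [0.04, -0.0068, 0.0002, 0.0048, 0, 0, 0],
    [0.04, -0.0068, 0.0002, 0.0048, 0, 0, 0],
    [0.04, 0, 0, 0, 0, 0, 0],
  ],
)

```text
t: 29.05
ee_pos: [0.5477, -0.1693, 0.0143]
tcp_rot: [3.141, 0.592, 3.044]
contact_force: [0.1, -0.6, 0.4]
width: 0.0402
grasp_force: 0.0
```

```bash
cat > look.py <<'E'
from h import *
t=.032;p=(.5535+.996*t+.09*.028,-.199-.09*t+.996*.028,.011)
to(p,(np.pi,.61,3.05))
o=r.get_obs();d=o["ee_pos"][:2]-[.5535,-.199];print("local",.996*d[0]-.09*d[1],.09*d[0]+.996*d[1])
for n in("side","top","wrist"):
    o=r.get_obs();C=cam(n,o);I=r.snapshot(n)[:,:,::-1];cv2.imwrite(f"pics/last_{n}.png",I)
    h=cv2.cvtColor(I,cv2.COLOR_BGR2HSV);m=((h[...,0]>15)&(h[...,0]<38)&(h[...,1]>45)&(h[...,2]>80)).astype(np.uint8)
    for c in cv2.findContours(m,0,2)[0]:
        if cv2.contourArea(c)>40:
            x,rd=cv2.minEnclosingCircle(c);q=onz(C,x,.034)[:2];d=q-[.5535,-.199]
            if abs(d[0])<.15 and abs(d[1])<.11:print(n,np.round(x,1),round(rd,1),cv2.contourArea(c),"local",round(.996*d[0]-.09*d[1],4),round(.09*d[0]+.996*d[1],4))
E
python3 look.py
```

```text
pos [ 0.5477 -0.1693  0.0143] rot [3.141 0.592 3.044] F [ 0.1 -0.6  0.4] j [ 1.09  0.34 -0.85  2.26  1.04  0.13  0.82] w 0.0402
shift [-0.0317, -0.0008, 0.0253]
turn [-0.003, -0.018, -0.005]
local -0.00845005815055381 0.029076562658561563
side [394. 193.] 15.0 62.5 local -0.0816 -0.0662
side [356.5 178. ] 100.8 13067.0 local 0.026 -0.0646
top [353.1 211.5] 12.1 223.0 local 0.0142 0.0308
top [386.5 229. ] 139.3 13341.5 local -0.0329 -0.0445
wrist [203.5 376.5] 21.8 288.0 local 0.1522 -0.0693
wrist [304.5 348. ] 40.5 408.5 local 0.0667 0.0196
wrist [317.5 312.5] 53.1 5753.0 local 0.0047 0.0284
wrist [ 32.5 299.4] 54.3 3966.0 local -0.0127 -0.0997
```

Call:
apply_moves(
  commands=[
    [0.04, -0.0063, -0.0002, 0.0051, 0, -0.01, 0],
    [0.04, -0.0063, -0.0002, 0.0051, 0, 0, 0],
    [0.04, -0.0063, -0.0002, 0.0051, 0, 0, 0],
    [0.04, 0, 0, 0, 0, 0, 0],
  ],
)

```text
t: 29.6
ee_pos: [0.5713, -0.1725, 0.0121]
tcp_rot: [3.141, 0.602, 3.044]
contact_force: [0.5, -0.2, 0.1]
width: 0.0402
grasp_force: 0.0
```

Call:
apply_moves(
  commands=[
    [0.04, -0.0063, -0.0002, 0.0051, 0, 0, 0],
    [0.04, -0.0063, -0.0002, 0.0051, 0, 0, 0],
    [0.04, 0, 0, 0, 0, 0, 0],
  ],
)

```text
t: 29.9
ee_pos: [0.5874, -0.1745, 0.0108]
tcp_rot: [3.141, 0.602, 3.043]
contact_force: [0.5, -0.7, -0.5]
width: 0.0396
grasp_force: 0.0
```

```bash
python3 look.py
```

```text
pos [ 0.5874 -0.1745  0.0108] rot [3.141 0.602 3.043] F [ 0.5 -0.7 -0.5] j [ 0.97  0.4  -0.76  2.18  1.12  0.15  0.73] w 0.0396
shift [-0.0005, 0.0006, 0.0]
turn [-0.003, -0.008, -0.005]
local 0.03159226951067848 0.027412019149947824
side [378.5 188. ] 15.2 63.5 local -0.0392 -0.062
side [349.  175.5] 94.7 11946.0 local 0.0473 -0.0628
top [387.  228.5] 139.4 13355.5 local -0.0318 -0.0458
wrist [101. 313.] 24.2 268.5 local 0.0354 -0.0731
wrist [314.7 320.9] 57.6 6632.0 local 0.0473 0.0255
wrist [486.5 271.5] 28.3 152.0 local -0.0053 0.0882
wrist [ 11.  258.8] 16.6 226.5 local -0.0162 -0.0758
wrist [  1.5 230. ] 16.1 230.5 local -0.0335 -0.0655
```

Call:
apply_moves(
  commands=[
    [0.04, 0.008, 0, -0.0058, 0, 0, 0],
    [0.04, 0.016, 0, -0.0115, 0, 0, 0],
    [0.04, 0.016, 0, -0.0115, 0, 0, 0],
    [0.04, 0.016, 0, -0.0115, 0, 0, 0],
    [0.04, 0.006, 0, -0.02, 0, 0, 0],
    [0.04, 0, 0, -0.02, 0, 0, 0],
    [0.04, 0, 0, 0, 0, 0, 0],
  ],
)

```text
t: 30.75
ee_pos: [0.4993, -0.1685, 0.0289]
tcp_rot: [3.141, 0.601, 3.036]
contact_force: [0.8, -0.1, -0.4]
width: 0.04
grasp_force: 0.0
```

```bash
python3 - <<'E'
from h import *
to((.42,-.16,.12))
o=r.get_obs();C=cam("wrist",o);I=r.snapshot("wrist")[:,:,::-1];cv2.imwrite("pics/w9.png",I)
def L(q):d=q[:2]-[.5535,-.199];return np.round([.996*d[0]-.09*d[1],.09*d[0]+.996*d[1]],4)
h=cv2.cvtColor(I,cv2.COLOR_BGR2HSV);m=((h[...,0]>15)&(h[...,0]<38)&(h[...,1]>45)&(h[...,2]>80)).astype(np.uint8)
for c in cv2.findContours(m,0,2)[0]:
    if cv2.contourArea(c)>300:
        x,rd=cv2.minEnclosingCircle(c);P=np.array([L(onz(C,p[0].astype(float),.035)) for p in c])
        print(np.round(x,1),round(rd,1),cv2.contourArea(c),P.min(0),P.max(0))
E
```

```text
pos [ 0.4993 -0.1685  0.0289] rot [3.141 0.601 3.036] F [ 0.8 -0.1 -0.4] j [ 1.48  0.3  -1.18  2.35  0.95  0.14  0.95] w 0.04
shift [0.0143, 0.0002, -0.1202]
[ 33. 380.] 27.6 455.5 [ 0.1184 -0.4365] [ 0.3535 -0.2202]
[597.5 358. ] 38.7 1477.5 [0.0449 0.2063] [0.2163 0.3762]
[316.  340.5] 43.1 1671.5 [-0.0131 -0.0123] [0.1014 0.0551]
[ 73.5 315. ] 64.9 3515.0 [-0.0652 -0.2487] [ 0.1472 -0.0688]
[472. 289.] 36.1 1227.0 [-0.0652  0.0846] [0.0023 0.1366]
[  0. 287.] 72.0 3170.0 [-0.1053 -0.2626] [ 0.1101 -0.0907]
```

Call:
apply_moves(
  commands=[
    [0.04, 0.002, 0, -0.02, 0, 0, 0],
    [0.04, 0.002, 0, -0.02, 0, 0, 0],
    [0.04, 0.002, 0, -0.02, 0, 0, 0],
    [0.04, 0.002, 0, -0.02, 0, 0, 0],
    [0.04, 0.002, 0, -0.02, 0, 0, 0],
    [0.04, 0, 0, 0, 0, 0, 0],
  ],
)

```text
t: 31.4
ee_pos: [0.4636, -0.1684, 0.048]
tcp_rot: [-3.132, 0.551, 3.037]
contact_force: [0.3, -1.1, 0.6]
width: 0.04
grasp_force: 0.0
```

```bash
python3 - <<'E'
from h import *
to((.42,0.1,.25),(np.pi,0,3.05))
o=r.get_obs();C=cam("wrist",o);I=r.snapshot("wrist")[:,:,::-1];cv2.imwrite("pics/w10.png",I)
def L(q):d=q[:2]-[.5535,-.199];return np.round([.996*d[0]-.09*d[1],.09*d[0]+.996*d[1]],4)
W=lambda x,y,z:proj(C,(.5535+.996*x+.09*y,-.199-.09*x+.996*y,z)).round(0)
print("expected lid centre",W(.062,.027,.035),"near",W(.031,.027,.035),"far",W(.093,.027,.035),"base near",W(.031,.027,0))
h=cv2.cvtColor(I,cv2.COLOR_BGR2HSV)
u=W(.062,.027,.035).astype(int);print("HSV up column",[(v,h[v,u[0]].tolist()) for v in range(max(0,u[1]-40),min(400,u[1]+40),8)])
m=((h[...,0]>15)&(h[...,0]<38)&(h[...,1]>45)&(h[...,2]>80)).astype(np.uint8)
for c in cv2.findContours(m,0,2)[0]:
    if cv2.contourArea(c)>300:
        P=np.array([L(onz(C,p[0].astype(float),.035)) for p in c]);print(cv2.boundingRect(c),cv2.contourArea(c),P.min(0),P.max(0))
I=r.snapshot("top")[:,:,::-1];Q=cam("top")
h=cv2.cvtColor(I,cv2.COLOR_BGR2HSV);m=((h[...,0]>8)&(h[...,0]<26)&(h[...,1]>70)&(h[...,2]>90)).astype(np.uint8)
for op in(1.5,1.55,1.6,1.65,1.7):
    ph=op-.09;d=np.array([-np.sin(ph),np.cos(ph)]);nn=np.array([d[1],-d[0]])
    v=[]
    for al in np.linspace(.03,.27,25):
        p=np.array([.542,-.338])+al*d-.008*nn;u=proj(Q,[*p,.18]);v.append(str(m[int(round(u[1])),int(round(u[0]))]))
    print(op,"".join(v))
E
```

```text
pos [ 0.4636 -0.1684  0.048 ] rot [-3.132  0.551  3.037] F [ 0.3 -1.1  0.6] j [ 1.76  0.14 -1.41  2.38 -0.    0.2   1.85] w 0.04
shift [-0.0447, 0.2603, -0.2121]
turn [-0.013, 0.551, -0.016]
expected lid centre [327. 340.] near [327. 327.] far [327. 351.] base near [326. 287.]
HSV up column [(300, [30, 11, 97]), (308, [20, 94, 79]), (316, [20, 109, 77]), (324, [20, 115, 69]), (332, [27, 35, 81]), (340, [19, 79, 71]), (348, [21, 68, 71]), (356, [15, 35, 29]), (364, [128, 51, 20]), (372, [90, 24, 21])]
(0, 350, 23, 29) 328.0 [ 0.0912 -0.3699] [ 0.1998 -0.284 ]
(0, 323, 34, 31) 451.0 [ 0.0225 -0.2796] [ 0.1004 -0.2308]
(50, 249, 49, 107) 999.5 [-0.0842 -0.2483] [ 0.1067 -0.1026]
(0, 165, 89, 154) 7882.0 [-0.1457 -0.2014] [ 0.0122 -0.1021]
1.5 1111111000000000000000000
1.55 1111111111111100000000000
1.6 1111111111111111111111111
1.65 1111111111111111111110011
1.7 1111100000000000000000000
```

Call:
apply_moves(
  commands=[
    [0.04, 0, 0, -0.02, 0, 0.09, 0],
    [0.04, -0.01, 0, -0.03, 0, 0.09, 0],
    [0.04, -0.01, 0, -0.03, 0, 0.09, 0],
    [0.04, -0.01, 0, -0.03, 0, 0.09, 0],
    [0.04, 0, 0, -0.03, 0, 0.09, 0],
    [0.04, 0, 0.02, -0.03, 0, 0.09, 0],
    [0.04, 0, 0.03, -0.03, 0, 0, 0],
    [0.04, 0, 0.03, 0, 0, 0, 0],
    [0.04, 0, 0, 0, 0, 0, 0],
  ],
)

```text
t: 32.4
ee_pos: [0.4384, -0.1027, 0.2123]
tcp_rot: [-3.116, 0.064, 3.019]
contact_force: [-0.6, 0.4, 1.0]
width: 0.04
grasp_force: 0.0
```

```bash
python3 - <<'E'
from h import *
to((.42,0.0,.25))
I=r.snapshot("top")[:,:,::-1];A=cv2.imread("pics/top0.png")
h=cv2.cvtColor(I,cv2.COLOR_BGR2HSV);m=((h[...,0]>8)&(h[...,0]<26)&(h[...,1]>70)&(h[...,2]>90)).astype(np.uint8);Q=cam("top")
for op in(1.5,1.55,1.6,1.65,1.7):
    ph=op-.09;d=np.array([-np.sin(ph),np.cos(ph)]);nn=np.array([d[1],-d[0]])
    print(op,"".join(str(m[int(round(u[1])),int(round(u[0]))]) for al in np.linspace(.03,.27,25) for u in [proj(Q,[*(np.array([.542,-.338])+al*d-.008*nn),.18])]))
# other things unmoved?
for n,p in(("pot2",(.472,.024,.041)),("egg",(.578,.061,.058)),("mug",(.632,.137,.093)),("tin",(.726,.065,.066))):
    u=proj(Q,p).astype(int);s=np.s_[u[1]-12:u[1]+12,u[0]-12:u[0]+12];print(n,u,np.abs(I[s].astype(int)-A[s]).mean().round(1))
E
```

```text
pos [ 0.4384 -0.1027  0.2123] rot [-3.116  0.064  3.019] F [-0.6  0.4  1. ] j [ 1.7  -0.24 -1.39  1.92 -0.24  1.2   1.83] w 0.04
shift [0.0284, 0.0986, -0.0422]
1.5 1111111000000000000000000
1.55 1111111111111000000000000
1.6 1111111111111111111111111
1.65 1111111111111111111110011
1.7 1111100000000000000000000
pot2 [277 265] 5.8
egg [255 221] 4.4
mug [216 201] 3.8
tin [245 160] 5.2
```

```bash
python3 -c "
from station import r
print(r.finish_job())"
```

```text
the job is handed in; nothing more can be done
None
```

The job is handed in at about 32 s of the 70 s: the tan-lid pot stands upright in the cupboard, its centre about 60 mm behind the doorway; the door stands wide open at about 1.6 rad; the other things are unmoved. The final pot and door checks came from image masks, because the ten viewings were used up.

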